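Scrub a paint cup and hold the rinse valve at its third click

TASK

Take the long brush from its stand and, gripping it, scrub the inside of the white paint cup: down to the bottom, up at least half the cup's depth with its tip still inside, down to the bottom, up again like that and down to the bottom once more, then let go and leave the brush standing in the cup. Then grip the knob of the rinse valve, turn it clockwise to the third click, never on towards the fourth, and finish while still gripping and holding it there, because it springs back when released. Leave the other things on the bench where they are.

Things in the scene. Friction and masses are not known exactly. Their poses are not given: they have to be found in the camera images.
- cup: White open paint cup fixed on a square aluminium seat (110 x 110 x 10 mm) that is fixed to the bench; does not move. Outer diameter 80 mm, wall 4 mm (inner diameter 72 mm), inner floor 16 mm and rim 128 mm above the bench (112 mm deep inside). Origin: on the cup's upright axis, at bench height.
- cup_floor (a point): Centre of the cup's inner floor, 16 mm above the bench; z up.
- stand: Fixed low blue open tube on a dark round foot (96 mm across) in which the brush stands at the start: inner diameter 56 mm, inner floor 12 mm and rim 73 mm above the bench. Origin on its axis at bench height.
- brush: Long rigid cup brush, 210 mm long, about 0.06 to 0.12 kg, standing upright and loose in the stand, able to stand on its own flat foot. Green bristle head 40 mm across over the lowest 70 mm, thin steel stem 8 mm, red round handle 16 mm across from 110 to 210 mm above the foot. Origin: centre of the flat underside of the head; z along the brush towards the handle.
- brush_tip (a point): Centre of the flat underside of the bristle head (same point as the brush's origin).
- brush_grip (a point): Point on the brush's axis in the red handle, 165 mm above its underside: a good place to grip from above.
- knob (a joint): Angle of the rinse valve's knob in rad: 0 at its rest stop, growing as it turns clockwise seen from above; range 0 to 2.0. Clicks are felt at 0.4, 0.8, 1.2, 1.6 and 2.0 rad (one every 0.4), so the third is 1.2 rad (about 69 degrees). A spring always pulls it back towards 0 (0.09 N m at rest, 0.13 N m at the far end) and each click adds a ripple of about 0.055 N m; it goes back to 0 when let go, it does not stay.
- knob_grip (a point): Point on the knob's upright axis, 100 mm above the bench, where its bar is to be gripped. The black knob has an upright bar 44 mm long along this point's x axis, 16 mm thick along its y axis and 54 mm high over the knob's underside (bar top 120 mm above the bench), on a round disc 48 mm across whose top is 74 mm above the bench. A white mark on the bar's top at its -x end is the pointer. The point turns with the knob.
- console: Grey valve box fixed to the bench, 120 x 120 x 60 mm, with the knob in the middle of its top. Origin: under its centre at bench height; with the knob at rest its bar lies along the box's x axis, pointer to -x. Tick marks round the knob show the rest stop and the clicks; the third click's is wider and red.
- tape: Bystander, loose: blue roll of masking tape, 100 mm across, 25 mm high, lying flat. Origin: centre of its underside.
- sander: Bystander, loose: purple hand sanding block, 110 x 55 x 40 mm. Origin: centre of its underside.
- polish: Bystander, loose: white polish bottle with black cap and orange label, 64 mm across, 190 mm high. Origin: centre of its underside.
- lamp: Bystander, loose: red and black cordless work lamp, 80 x 50 mm foot, about 180 mm high. Origin: centre of its underside.
- pad: Bystander, loose: green round polishing pad, 140 mm across, 36 mm high. Origin: centre of its underside.
- tin: Bystander, loose: yellow-labelled paint tin, 90 mm across, 100 mm high. Origin: centre of its underside.
- tape2: Bystander, loose: yellow roll of tape, 90 mm across, 20 mm high. Origin: centre of its underside.
Things that resemble listed ones, but are neither listed nor needed, are in the scene too. Of the things that look like the brush, the smallest one is meant.

How it is judged:
By the outcome, as a careful person would: the job done as asked, in the order asked, and still so for the second after the job is handed in, while the arm keeps its last pose, push and grip.
It also fails if it takes over 64 s, if anything falls off the work surface, if the arm or the gripper's body presses on something with over 40 N, if the wrist force passes 120 N, or if a joint passes its speed limit or range.

ROBOT

A 7-joint arm with a two-finger parallel gripper is mounted at the origin on the work surface. World frame = base frame: x ahead of the robot, y to its left, z up, the work surface at z = 0. Lengths are in mm, angles in rad, forces in N, time in s.
With the tool pointing down it reaches from about 425 to 1025 mm from the base axis. Payload 3.6 kg.
Tool frame: the origin (TCP) lies at the very end of the fingers, on their centre line; the grasp point (between the pads) lies 19 mm behind it (hold_point_z is the distance from the TCP to the grasp point, in mm); z points along the fingers, y is the line along which they close (so a half turn about z gives the same grasp; the last joint's range is limited). The gripper opens to 85 mm and grips with 20 to 120 N. Pads are 22 mm wide; open, the fingers measure 114 mm over their backs; the gripper's body (76 mm by 85 mm) begins 54 mm behind the grasp point. The pads swing forward as they close: fully open they stand 13 mm farther back than shut.
Start: joints at [-1.216, 0.591, 0.048, 1.609, -0.033, 0.943, -0.034], TCP at [313.909, 653.522, 231.302] pointing down, gripper open.
Joint ranges: [-2.69, 2.69], [-0.47, 2.24], [-1.27, 1.36], [0.19, 2.51], [-1.53, 4.68], [0.08, 2.07], [-3.09, 3.09]. Speed limits (rad/s): [2.57, 2.57, 3.14, 3.14, 3.14, 3.14, 3.14].

INTERFACE

Orientations are given as a unit quaternion [x, y, z, w].
In Python, from rig import sense, capture, sign_off, hold_point_z gives the robot as it stands.
- The arm moves only by the tool carry_out, never from a script. Its argument "deltas" is a list of rows, each a list of 3 entries, a list of its own where there are three numbers: the closure, from -1 (fully open) to 1 (shut), so that 0 is half open, then the shift along the tool's x, y, z in cm, then the turn, a rotation vector about the tool's x, y, z in degrees. A call has 1 to 5 rows; each row shifts and turns the commanded pose from where the row before left it, along the tool's axes as they then stand; what a row does not reach is not made up. A row lasts 1/8 s, in which the tool goes at most 62.5 mm and 10.7 degrees, less where a joint would pass 70% of its speed; a pose out of reach is approached as far as the arm can. A call is refused whole if a number of a shift passes 6.25 or a number of a turn 10.7, either way. A call with a gripper value outside its range is refused whole. The fingers move at their own pace and stop on an object; the grip force is fixed at half the most. Time passes only in rows, so rows that do not move let the fingers close. It gives the time, the measured TCP pose, the force, the opening and the grip force at its end, in the units of the state.
- sense(): the state, without advancing time (a new reading comes with each control period).
- capture(name): name is "scene" or "top" or "wrist"; returns a dict with "img" (480x640x3 uint8, blue, green, red), "fx", "fy", "cx", "cy" (pixels), "R" (3x3) and "t" (3): a world point X has camera coordinates R X + t; the wrist camera has in their place "T_tool_cam" (4x4, takes a point from camera to tool coordinates, whose origin is the TCP and whose axes are the flange's). Camera axes: x right, y down, z forward; pixel columns grow to the right and rows downward; lengths in mm; the calibration is good to about 2 mm. A picture is of the moment at which its call begins: read the wrist's pose just before it. There is no depth.
- sign_off(): hands the job in; it is judged then, once.
The state is a dict: "time_s": time; "joint_positions": joint angles; "joint_velocities": joint speeds; "joint_efforts": joint torques, N m; "ee_pos": TCP position; "tcp_rot": TCP orientation; "force": force on the tool from outside, world axes, zero at the start; "ft_torque": the same for the moment, N m; "opening": finger opening in mm; "finger_force": force on a finger pad.
Only numpy, scipy, OpenCV 4.12 (cv2) and the standard library are available. Lean on these libraries where they do the work, as an engineer would, in place of code of your own. Each camera call takes 0.05 s, during which the arm holds its last target. There are 200 camera calls.

## Working session

There is one attempt and no reset: what is moved stays moved. The work goes in short steps, Python scripts to look and compute and a tool call to move; the robot and the scene stay as the last step left them, time stands still between calls to the robot, and variables do not carry over. Pictures are saved under pics/ and viewed, at most 10 in all, crops included, and the job is handed in when it is done.

Besides the shell and the picture viewer there is one more tool, called after ">>>" as name(argument=value, ...) on one line, values as JSON. carry_out: Moves the arm, as the interface text tells. Its arguments: {"type":"object","properties":{"deltas":{"type":"array"}},"required":["deltas"]}

```bash
mkdir -p pics; cat > h.py <<'E'
import numpy as np,cv2
from rig import sense,capture,sign_off,hold_point_z
def ray(c,u,v,z):
    R=np.array(c["R"]);t=np.array(c["t"]);o=-R.T@t
    d=R.T@np.array([(u-c["cx"])/c["fx"],(v-c["cy"])/c["fy"],1]);return o+d*(z-o[2])/d[2]
E
python3 - <<'E'
from h import *
s=sense();print(s)
for n in("scene","top"):
    c=capture(n);cv2.imwrite(f"pics/{n}.png",c["img"]);np.save(f"{n}.npy",c,allow_pickle=True);print(n,-np.array(c["R"]).T@np.array(c["t"]),c["fx"])
print(hold_point_z)
E
```

```text
{'time_s': 0.0, 'joint_positions': array([-1.21651345,  0.59213266,  0.04828901,  1.6098501 , -0.03333411,
        0.94269547, -0.03367069]), 'joint_velocities': array([ 0.0015074 , -0.00027909, -0.00025405,  0.00100706,  0.00011894,
       -0.00166413,  0.0005482 ]), 'joint_efforts': array([ 2.70539949e-04, -5.48692882e+01,  1.54686168e+00, -1.98131132e+01,
        9.52052884e-03,  8.95809877e-03,  5.56534360e-06]), 'ee_pos': array([313.51838458, 652.77228137, 230.12049326]), 'tcp_rot': array([ 2.21977673e-01,  9.75051082e-01, -1.12149301e-03, -2.06324711e-04]), 'force': array([ 0.49551749,  0.15658542, -0.0156192 ]), 'ft_torque': array([0.02204423, 0.00963533, 0.00195992]), 'finger_force': 0.0, 'opening': 85.21653789742504}
scene [1256.49804892  734.50809274  822.19085615] 515.0402519476033
top [ 351.62683141  -16.53588824 1506.81393284] 526.2170476145287
18.700000000000003
```

View pics/scene.png

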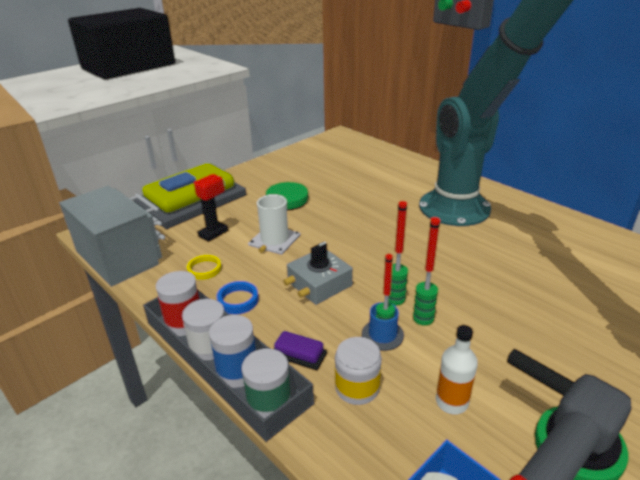

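View pics/top.png

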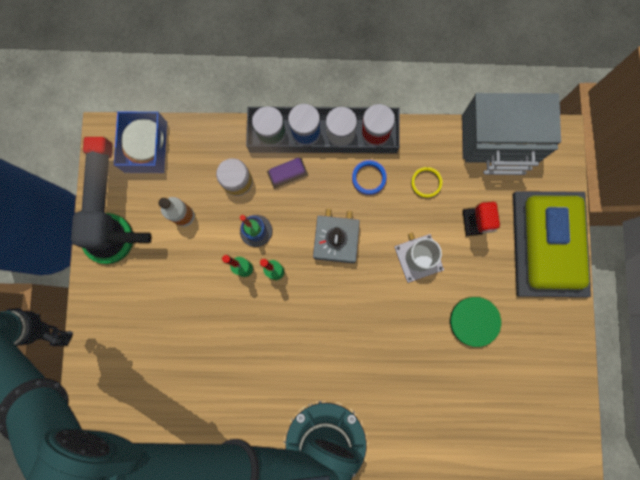

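The scene view shows three brush-like things. One is in the blue stand: scene handle top (388,258), top view (243,220). Two stand free: scene (402,205) and (434,222), top view (229,259) and (266,264). The one in the stand has the shortest handle, so it is my choice. The cup is at top (424,255), the console at (337,240). I'll check these in one close crop and measure.

```bash
python3 - <<'E'
from h import *
T=np.load("top.npy",allow_pickle=True).item();S=np.load("scene.npy",allow_pickle=True).item()
t,s=T["img"],S["img"]
Z=lambda im,x,y,w,h:cv2.resize(im[y:y+h,x:x+w],(400,300),interpolation=cv2.INTER_CUBIC)
cv2.imwrite("pics/crop.png",np.vstack([np.hstack([Z(t,205,195,100,75+15),Z(t,300,200,100,75)]),np.hstack([Z(t,380,220,100,75),Z(s,350,190,120,165)])]))
def blobs(c,m,n,z,amin=6):
    k,l,st,ce=cv2.connectedComponentsWithStats(m.astype(np.uint8))
    for i in range(1,k):
        if st[i,4]>=amin: print(n,ce[i].round(1),st[i],[ray(c,*ce[i],zz).round(0)[:2] for zz in z])
for nm,c in(("top",T),("scene",S)):
    h=cv2.cvtColor(c["img"],cv2.COLOR_BGR2HSV);H,s_,v=h[...,0],h[...,1],h[...,2]
    blobs(c,((H<8)|(H>172))&(s_>150)&(v>90),nm+" red",(222,))
    blobs(c,(H>100)&(H<125)&(s_>120)&(v>50),nm+" blue",(73,),30)
E
```

```text
top red [ 94.  143.9] [ 83 137  24  16 323] [array([773., 600.])]
top red [488.1 215.3] [476 202  24  28 529] [array([ 599., -395.])]
top red [242.6 217.6] [240 215   6   6  29] [array([586., 212.])]
top red [225.8 258.6] [222 255   9   8  55] [array([483., 250.])]
top red [263.7 262.5] [260 259   9   8  55] [array([475., 156.])]
top blue [122.9 122. ] [116 112  21  35 271] [array([888., 593.])]
top blue [155.4 144.7] [144 115  15  51 111] [array([821., 495.])]
top blue [306.7 137.2] [293 129  26  14 147] [array([847.,  65.])]
top blue [ 33.1 223. ] [   0  161   74  113 6722] [array([592., 827.])]
top blue [369.1 176.8] [353 161  33  33 336] [array([ 734., -112.])]
top blue [557.1 225.1] [547 209  21  34 655] [array([ 603., -626.])]
top blue [254.2 233.3] [242 222  22  18  94] [array([570., 205.])]
scene red [462.9   5.9] [456   0  15  13 158] [array([-1850., -1224.])]
scene red [209.  186.9] [194 175  30  25 522] [array([ 679., -294.])]
scene red [402.3 204.5] [399 201   8   8  52] [array([412., 105.])]
scene red [400.2 230.8] [396 210  10  43 306] [array([504., 173.])]
scene red [4
[... 206 characters left out ...]
.2 278. ] [384 261   7  34 193] [array([649., 259.])]
scene red [173.9 312.3] [159 294  39  33 495] [array([983.,  59.])]
scene red [517.6 477.4] [510 475  16   5  57] [array([840., 631.])]
scene blue [491.3  28.9] [ 469    0   53   74 1221] [array([-2026., -1098.])]
scene blue [577.1 114.5] [  481     0   159   229 25879] [array([-858.,   -8.])]
scene blue [177.1 181.3] [161 174  33  16 277] [array([ 586., -654.])]
scene blue [237.7 297.2] [217 282  41  32 682] [array([787., -52.])]
scene blue [382.5 328. ] [369 305  29  38 677] [array([633., 243.])]
scene blue [230.9 362.9] [213 341  43  38 725] [array([913.,  99.])]
scene blue [453.4 464.8] [ 409  441   90   39 1597] [array([789., 523.])]
```

View pics/crop.png

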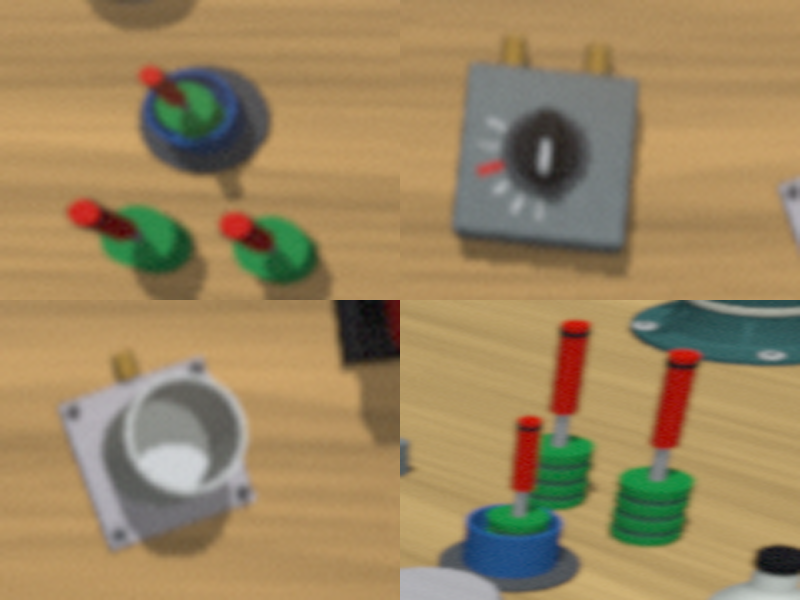

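The crop confirms the choice: the brush in the stand is clearly shorter and slimmer than both free ones. The knob's pointer is at rest, pointing to the bottom of the image (−x), and the red tick is to the left. The cup rim is near pixel (426.5,253.5) and the console centre near (337,239).

```bash
cat >> h.py <<'E'
from scipy.spatial.transform import Rotation as Ro
def tool(target,yaw_y=None):
    "cm shift in tool axes from measured TCP to target"
    s=sense();R=Ro.from_quat(s["tcp_rot"]).as_matrix()
    print("tcp",s["ee_pos"].round(1),"yaw_y",np.degrees(np.arctan2(R[1,1],R[0,1])).round(1),"tilt",R[:,2].round(3),"F",s["force"].round(1),"op",round(s["opening"],1),"t",s["time_s"])
    print("shift cm",(R.T@(np.array(target)-s["ee_pos"])/10).round(2))
E
python3 - <<'E'
from h import *
T=np.load("top.npy",allow_pickle=True).item();S=np.load("scene.npy",allow_pickle=True).item()
print("stand",ray(T,252.5,227.4,73),"cup",ray(T,426.5,253.5,128),"console",ray(T,336.8,238.8,60),"decoys",ray(T,225.8,258.6,260),ray(T,263.7,262.5,260), "scene",ray(S,434.9,221.1,260),ray(S,402.3,204.5,260),"lamp",ray(T,488,215,180),"bottle",ray(T,167,204,190))
tool([583,210,330])
E
```

```text
stand [586.4563498  209.93028612  73.        ] cup [ 513.6391551  -259.43122938  128.        ] console [559.39748964 -23.90063554  60.        ] decoys [479.46616145 241.86890209 260.        ] [471.35529777 150.70657511 260.        ] scene [472.45818866 235.88092635 260.        ] [465.68606771 144.73811486 260.        ] lamp [ 608.27248469 -407.31515466  180.        ] bottle [625.49747568 413.89037598 190.        ]
tcp [313.6 652.9 230.3] yaw_y 64.3 tilt [-0.001 -0.002 -1.   ] F [ 0.  -0.1  0.6] op 85.4 t 0.1
shift cm [-43.46 -28.28  -9.91]
```

>>> carry_out(deltas=[[-1,[0,0,-5],[0,0,0]],[-1,[0,0,-5],[0,0,0]],[-1,[-4.8,-3.1,0],[0,0,0]],[-1,[-4.8,-3.1,0],[0,0,0]],[-1,[-4.8,-3.1,0],[0,0,0]]])

```text
time_s: 0.72
ee_pos: [404.0, 505.5, 331.0]
tcp_rot: [0.222, 0.975, -0.0, 0.0]
force: [0.1, 0.1, -0.2]
opening: 85.6
finger_force: 0.0
```

>>> carry_out(deltas=[[-1,[-4.8,-3.1,0],[0,0,0]],[-1,[-4.8,-3.1,0],[0,0,0]],[-1,[-4.8,-3.1,0],[0,0,0]],[-1,[-4.8,-3.1,0],[0,0,0]],[-1,[-4.8,-3.1,0],[0,0,0]]])

```text
time_s: 1.35
ee_pos: [553.1, 261.9, 331.0]
tcp_rot: [0.222, 0.975, -0.0, -0.0]
force: [1.0, 0.9, 0.9]
opening: 85.1
finger_force: 0.0
```

>>> carry_out(deltas=[[-1,[-4.8,-3.1,0],[0,0,0]],[-1,[0,0,0],[0,0,0]],[-1,[0,0,0],[0,0,0]]])

```text
time_s: 1.72
ee_pos: [582.0, 215.4, 330.8]
tcp_rot: [0.222, 0.975, 0.0, -0.001]
force: [-0.3, -0.2, -0.6]
opening: 85.2
finger_force: 0.0
```

```bash
cat >> h.py <<'E'
def wcam():
    s=sense();c=capture("wrist");R=Ro.from_quat(s["tcp_rot"]).as_matrix();M=np.array(c["T_tool_cam"])
    Rw=R@M[:3,:3];tw=R@M[:3,3]+s["ee_pos"];c["R"]=Rw.T;c["t"]=-Rw.T@tw;return c
def redtop(c,z):
    h=cv2.cvtColor(c["img"],cv2.COLOR_BGR2HSV);m=((h[...,0]<8)|(h[...,0]>172))&(h[...,1]>150)&(h[...,2]>90)
    k,l,st,ce=cv2.connectedComponentsWithStats(m.astype(np.uint8))
    for i in range(1,k):
        if st[i,4]>40: print("red",ce[i].round(0),st[i],ray(c,*ce[i],z).round(1))
E
python3 - <<'E'
from h import *
tool([586,210,330]);c=wcam();cv2.imwrite("pics/w1.png",c["img"]);redtop(c,222);print(c["T_tool_cam"])
E
```

```text
tcp [582.  215.4 330.8] yaw_y 64.3 tilt [-0.001  0.    -1.   ] F [-0.3 -0.2 -0.6] op 85.2 t 1.725
shift cm [-0.59 -0.31  0.08]
red [276.  65.] [ 257   45   40   41 1281] [471.3 240.9 222. ]
red [293.  91.] [277  75  26  27 329] [489.9 243.4 222. ]
red [123. 128.] [ 105  110   37   38 1096] [461.2 130.3 222. ]
red [176. 122.] [145 114  61  17 565] [473.1 164.5 222. ]
red [318. 216.] [310 204  17  25 282] [572.3 221.9 222. ]
red [318. 238.] [308 228  21  21 343] [587.3 214.7 222. ]
red [156. 243.] [150 237  13  12  71] [539.2 106.6 222. ]
[[-2.80202710e-05 -9.61173557e-01 -2.75944546e-01  7.01899245e+01]
 [ 9.99999784e-01  1.54449171e-04 -6.39522422e-04  1.55099513e+00]
 [ 6.57311448e-04 -2.75944504e-01  9.61173345e-01 -1.42594362e+02]
 [ 0.00000000e+00  0.00000000e+00  0.00000000e+00  1.00000000e+00]]
```

View pics/w1.png

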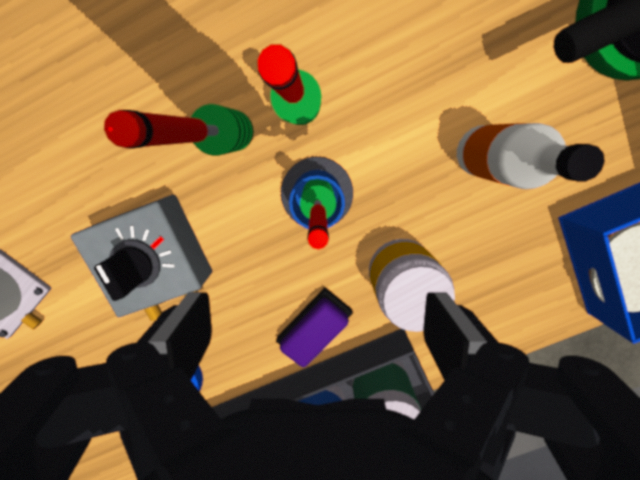

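The brush cap is at (318,238), upright in the stand at (317,195), with the bigger look-alikes at (277,65) and (125,128). The views agree on about (587,213). Descending and gripping.

>>> carry_out(deltas=[[-1,[-0.55,0,4],[0,0,0]],[-1,[0,0,4],[0,0,0]],[-1,[0,0,4],[0,0,0]],[-1,[0,0,3],[0,0,0]],[-1,[0,0,2],[0,0,0]]])

```text
time_s: 2.4
ee_pos: [585.4, 215.2, 159.4]
tcp_rot: [0.22, 0.976, -0.0, -0.001]
force: [-0.4, 0.4, -0.1]
opening: 85.3
finger_force: 0.0
```

>>> carry_out(deltas=[[-1,[0,0,0],[0,0,0]],[1,[0,0,0],[0,0,0]],[1,[0,0,0],[0,0,0]],[1,[0,0,0],[0,0,0]],[1,[0,0,0],[0,0,0]]])

```text
time_s: 3.02
ee_pos: [587.9, 212.8, 162.1]
tcp_rot: [0.222, 0.975, 0.0, 0.001]
force: [0.0, 0.3, 1.8]
opening: 14.5
finger_force: 58.4
```

>>> carry_out(deltas=[[1,[0,0,0],[0,0,0]],[1,[0,0,0],[0,0,0]],[1,[0,0,0],[0,0,0]]])

```text
time_s: 3.4
ee_pos: [588.1, 212.8, 162.0]
tcp_rot: [0.222, 0.975, 0.0, 0.001]
force: [0.5, -0.3, 5.2]
opening: 14.7
finger_force: 58.4
```

>>> carry_out(deltas=[[1,[0,0,-2],[0,0,0]],[1,[0,0,-3.5],[0,0,0]],[1,[0,0,-4],[0,0,0]],[1,[0,0,-4],[0,0,0]],[1,[0,0,-3],[0,0,0]]])

```text
time_s: 4.03
ee_pos: [587.2, 212.4, 327.3]
tcp_rot: [0.222, 0.975, -0.0, -0.0]
force: [0.4, 0.4, -1.0]
opening: 14.5
finger_force: 58.5
```

>>> carry_out(deltas=[[1,[-0.4,-1.5,0],[0,0,0]],[1,[-0.9,-3,0],[0,0,0]],[1,[-1.2,-4,0],[0,0,0]],[1,[-1.2,-4,0],[0,0,0]],[1,[-1.2,-4,0],[0,0,0]]])

```text
time_s: 4.65
ee_pos: [558.0, 40.1, 324.1]
tcp_rot: [0.222, 0.975, -0.001, -0.002]
force: [0.7, -0.2, -1.0]
opening: 14.8
finger_force: 58.5
```

>>> carry_out(deltas=[[1,[-1.2,-4,0],[0,0,0]],[1,[-1.2,-4,0],[0,0,0]],[1,[-1.2,-4,0],[0,0,0]],[1,[-1.2,-4,0],[0,0,0]],[1,[-1.2,-4,0],[0,0,0]]])

```text
time_s: 5.28
ee_pos: [525.2, -165.3, 324.2]
tcp_rot: [0.223, 0.975, -0.0, -0.002]
force: [0.1, -0.8, -1.0]
opening: 14.9
finger_force: 58.5
```

>>> carry_out(deltas=[[1,[-0.6,-2,0],[0,0,0]],[1,[0,0,0],[0,0,0]],[1,[0,0,0],[0,0,0]]])

```text
time_s: 5.65
ee_pos: [523.8, -182.9, 325.1]
tcp_rot: [0.222, 0.975, 0.0, -0.001]
force: [0.6, -0.8, -1.1]
opening: 14.6
finger_force: 58.5
```

```bash
python3 - <<'E'
from h import *
tool([513.6,-259.4,325]);c=wcam();s=capture("scene")["img"];np.save("w2.npy",c,allow_pickle=True)
cv2.imwrite("pics/w2.png",np.hstack([cv2.resize(c["img"],(480,360)),cv2.resize(s[60:300,180:393],(320,360))]))
h=cv2.cvtColor(c["img"],cv2.COLOR_BGR2HSV);cv2.imwrite("pics/w2raw.png",c["img"])
E
```

```text
tcp [ 523.8 -182.9  325.1] yaw_y 64.4 tilt [-0.002  0.001 -1.   ] F [ 0.6 -0.8 -1.1] op 14.6 t 5.65
shift cm [-2.39 -7.34  0.01]
```

View pics/w2.png

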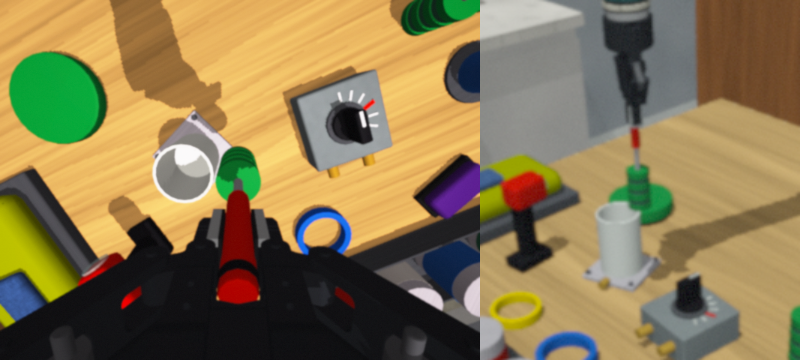

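The brush hangs straight in the gripper, and the cup rim is centred near (245,229) in the full wrist image. The knob is near (355,123) in the scaled picture. Now I refine the cup centre from this nearer view.

```bash
python3 - <<'E'
from h import *
c=np.load("w2.npy",allow_pickle=True).item();i=c["img"]
h=cv2.cvtColor(i,cv2.COLOR_BGR2HSV);m=((h[...,1]<45)&(h[...,2]>95)).astype(np.uint8);m[:180]=0;m[:,:195]=0;m[275:]=0;m[:,294:]=0
cs,_=cv2.findContours(m,cv2.RETR_EXTERNAL,cv2.CHAIN_APPROX_NONE);k=max(cs,key=cv2.contourArea)
print(cv2.boundingRect(k),cv2.fitEllipse(k))
print("eye",ray(c,245.3,229.3,128))
for p in [(203,229),(287,229),(245,190),(245,268)]: print(p,ray(c,*p,128).round(1))
# console top corners (scaled view) & knob
for p in [(288,96),(378,72),(391,150),(309,171)]: print("box",ray(c,p[0]*4/3,p[1]*4/3,60).round(1))
tool([513.6,-259.4,325])
E
```

```text
(204, 180, 90, 91) ((249.41387939453125, 221.5095672607422), (84.15685272216797, 102.51515197753906), 41.10234832763672)
eye [ 513.98883623 -254.74549475  128.        ]
(203, 229) [ 495.8 -292.   128. ]
(287, 229) [ 531.4 -217.7  128. ]
(245, 190) [ 479.9 -236.4  128. ]
(245, 268) [ 549.5 -274.5  128. ]
box [489.4 -84.1  60. ]
box [514.4  43.6  60. ]
box [630.9  27.5  60. ]
box [607.7 -98.   60. ]
tcp [ 524.5 -182.4  325.6] yaw_y 64.5 tilt [-0.001  0.001 -1.   ] F [-0.2  0.3  0.1] op 14.4 t 5.75
shift cm [-2.33 -7.42  0.06]
```

>>> carry_out(deltas=[[1,[-0.8,-2.4,0],[0,0,0]],[1,[-0.8,-2.4,0],[0,0,0]],[1,[-0.7,-2.4,0],[0,0,0]],[1,[0,0,0],[0,0,0]],[1,[0,0,1],[0,0,0]]])

```text
time_s: 6.38
ee_pos: [515.1, -257.5, 316.5]
tcp_rot: [0.221, 0.975, 0.0, 0.001]
force: [0.7, 1.1, -1.3]
opening: 14.4
finger_force: 58.6
```

```bash
python3 - <<'E'
from h import *
tool([514,-257,166]);c=wcam();T=capture("top")["img"];s=capture("scene")["img"]
Z=lambda i,x,y,w,h:cv2.resize(i[y:y+h,x:x+w],(260,300),interpolation=cv2.INTER_CUBIC)
cv2.imwrite("pics/w3.png",np.hstack([Z(c["img"],230,150,156,180),Z(T,380,200,78,90),Z(s,220,110,104,120)]))
E
```

```text
tcp [ 515.1 -257.5  316.5] yaw_y 64.5 tilt [ 0.002  0.001 -1.   ] F [ 0.7  1.1 -1.3] op 14.4 t 6.375
shift cm [ 0.15 -0.02 15.05]
```

View pics/w3.png

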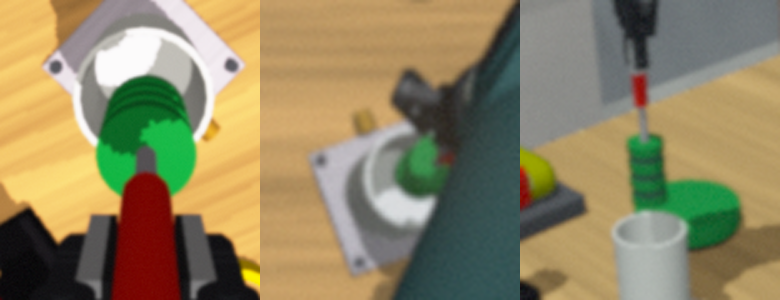

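The head is above the cup opening, centred left to right in the wrist and scene crops. Lowering.

>>> carry_out(deltas=[[1,[0,0,3],[0,0,0]],[1,[0,0,3],[0,0,0]],[1,[0,0,3],[0,0,0]],[1,[0,0,3],[0,0,0]],[1,[0,0,1.5],[0,0,0]]])

```text
time_s: 7.15
ee_pos: [513.6, -257.7, 179.8]
tcp_rot: [0.221, 0.975, 0.0, -0.001]
force: [-0.7, 0.3, -0.4]
opening: 14.5
finger_force: 58.6
```

>>> carry_out(deltas=[[1,[0,0,0.5],[0,0,0]],[1,[0,0,0.5],[0,0,0]],[1,[0,0,0.4],[0,0,0]],[1,[0,0,0],[0,0,0]],[1,[0,0,0],[0,0,0]]])

```text
time_s: 7.78
ee_pos: [514.2, -259.2, 167.7]
tcp_rot: [0.222, 0.975, -0.0, 0.0]
force: [0.7, 0.8, -0.8]
opening: 15.0
finger_force: 58.6
```

>>> carry_out(deltas=[[1,[0,0,0.2],[0,0,0]],[1,[0,0,0.2],[0,0,0]],[1,[0,0,0],[0,0,0]]])

```text
time_s: 8.15
ee_pos: [515.2, -259.8, 166.0]
tcp_rot: [0.222, 0.975, 0.0, 0.001]
force: [-1.9, 1.2, 14.4]
opening: 14.4
finger_force: 60.5
```

Bottom reached (14 N up). Now the strokes.

>>> carry_out(deltas=[[1,[0,0,-2.5],[0,0,0]],[1,[0,0,-3],[0,0,0]],[1,[0,0,-2.2],[0,0,0]],[1,[0,0,0],[0,0,0]],[1,[0,0,0],[0,0,0]]])

```text
time_s: 8.78
ee_pos: [513.4, -258.6, 239.5]
tcp_rot: [0.222, 0.975, 0.0, -0.001]
force: [-0.7, 0.0, -1.2]
opening: 14.6
finger_force: 58.8
```

>>> carry_out(deltas=[[1,[0,0,2.5],[0,0,0]],[1,[0,0,3],[0,0,0]],[1,[0,0,1.7],[0,0,0]],[1,[0,0,0.5],[0,0,0]],[1,[0,0,0],[0,0,0]]])

```text
time_s: 9.4
ee_pos: [513.8, -259.1, 164.9]
tcp_rot: [0.222, 0.975, 0.001, -0.001]
force: [-3.3, 2.2, 15.2]
opening: 14.5
finger_force: 60.5
```

>>> carry_out(deltas=[[1,[0,0,0],[0,0,0]],[1,[0,0,0],[0,0,0]]])

```text
time_s: 9.65
ee_pos: [513.6, -259.1, 164.9]
tcp_rot: [0.222, 0.975, 0.001, -0.001]
force: [-2.6, 2.5, 15.7]
opening: 14.4
finger_force: 60.4
```

>>> carry_out(deltas=[[1,[0,0,-2.5],[0,0,0]],[1,[0,0,-3],[0,0,0]],[1,[0,0,-2.2],[0,0,0]],[1,[0,0,0],[0,0,0]],[1,[0,0,0],[0,0,0]]])

```text
time_s: 10.28
ee_pos: [513.3, -258.7, 239.1]
tcp_rot: [0.222, 0.975, 0.0, -0.001]
force: [-0.3, 0.1, -0.8]
opening: 14.7
finger_force: 58.6
```

>>> carry_out(deltas=[[1,[0,0,2.5],[0,0,0]],[1,[0,0,3],[0,0,0]],[1,[0,0,1.7],[0,0,0]],[1,[0,0,0.5],[0,0,0]],[1,[0,0,0],[0,0,0]]])

```text
time_s: 10.9
ee_pos: [513.2, -259.0, 163.9]
tcp_rot: [0.222, 0.975, 0.001, -0.001]
force: [-4.2, 1.3, 8.5]
opening: 14.8
finger_force: 59.8
```

>>> carry_out(deltas=[[1,[0,0,0],[0,0,0]],[1,[0,0,0],[0,0,0]]])

```text
time_s: 11.15
ee_pos: [513.1, -259.0, 163.8]
tcp_rot: [0.222, 0.975, 0.0, -0.001]
force: [-2.5, -0.2, 8.4]
opening: 14.6
finger_force: 59.7
```

Three bottoms and two rises of about 74 mm are done. Releasing, then rising straight up.

>>> carry_out(deltas=[[0.4,[0,0,0],[0,0,0]],[-1,[0,0,0],[0,0,0]],[-1,[0,0,0],[0,0,0]],[-1,[0,0,0],[0,0,0]],[-1,[0,0,0],[0,0,0]]])

```text
time_s: 11.78
ee_pos: [514.0, -259.1, 163.3]
tcp_rot: [0.222, 0.975, -0.0, -0.0]
force: [0.4, -0.9, -0.4]
opening: 85.5
finger_force: 0.0
```

>>> carry_out(deltas=[[-1,[0,0,-1],[0,0,0]],[-1,[0,0,-3],[0,0,0]],[-1,[0,0,-4],[0,0,0]],[-1,[0,0,-5],[0,0,0]],[-1,[0,0,-2],[0,0,0]]])

```text
time_s: 12.4
ee_pos: [515.3, -260.1, 317.4]
tcp_rot: [0.222, 0.975, -0.0, 0.003]
force: [0.0, -0.3, -0.6]
opening: 85.4
finger_force: 0.0
```

```bash
python3 - <<'E'
from h import *
tool([560,-26,250]);c=wcam();T=capture("top")["img"];s=capture("scene")["img"]
Z=lambda i,x,y,w,h:cv2.resize(i[y:y+h,x:x+w],(260,300),interpolation=cv2.INTER_CUBIC)
cv2.imwrite("pics/w4.png",np.hstack([cv2.resize(c["img"],(400,300)),Z(s,220,110,104,150)]))
E
```

```text
tcp [ 515.3 -260.1  317.4] yaw_y 64.3 tilt [ 0.006 -0.002 -1.   ] F [ 0.  -0.3 -0.6] op 85.4 t 12.4
shift cm [ 6.16 23.03  6.71]
```

View pics/w4.png

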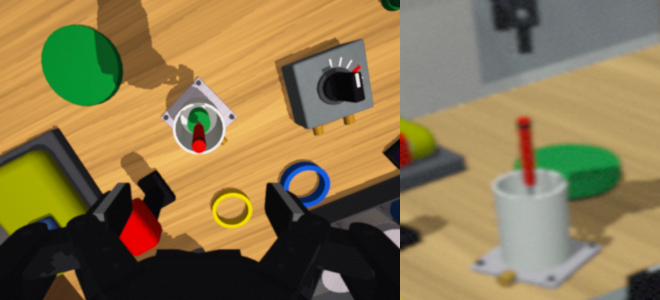

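The brush stands upright in the cup. Its cap is at (199,146) in the wrist half and it is upright in the scene half. Now to the knob.

>>> carry_out(deltas=[[-1,[0.8,3,0],[0,0,0]],[-1,[1.3,5,0],[0,0,0]],[-1,[1.3,5,0],[0,0,0]],[-1,[1.3,5,0],[0,0,0]],[-1,[1.3,5,0],[0,0,0]]])

```text
time_s: 13.18
ee_pos: [558.6, -24.1, 311.7]
tcp_rot: [0.222, 0.975, -0.0, -0.001]
force: [1.0, -0.5, 0.1]
opening: 85.1
finger_force: 0.0
```

>>> carry_out(deltas=[[-1,[0,0,3],[0,0,-10]],[-1,[0,0,3],[0,0,-10]],[-1,[0,0,0],[0,0,0]],[-1,[0,0,0],[0,0,0]]])

```text
time_s: 13.68
ee_pos: [559.6, -26.2, 253.4]
tcp_rot: [0.051, 0.999, -0.0, -0.0]
force: [0.7, -0.8, -0.5]
opening: 85.2
finger_force: 0.0
```

```bash
python3 - <<'E'
from h import *
tool([560,-26,81]);c=wcam();np.save("w5.npy",c,allow_pickle=True)
u,v=[int(x) for x in ((lambda p:(p[0]/p[2]*c["fx"]+c["cx"],p[1]/p[2]*c["fy"]+c["cy"]))(c["R"]@np.array([560,-26,90])+c["t"]))]
x0,y0=max(0,u-100),max(0,v-75);print(u,v,x0,y0,c["img"][y0:y0+150,x0:x0+200].shape)
cv2.imwrite("pics/w5.png",cv2.resize(c["img"][y0:y0+150,x0:x0+200],None,fx=4,fy=4,interpolation=cv2.INTER_CUBIC))
E
```

```text
tcp [559.6 -26.2 253.4] yaw_y 84.2 tilt [-0. -0. -1.] F [ 0.7 -0.8 -0.5] op 85.2 t 13.675
shift cm [-0.05  0.02 17.24]
315 214 215 139 (150, 200, 3)
```

View pics/w5.png

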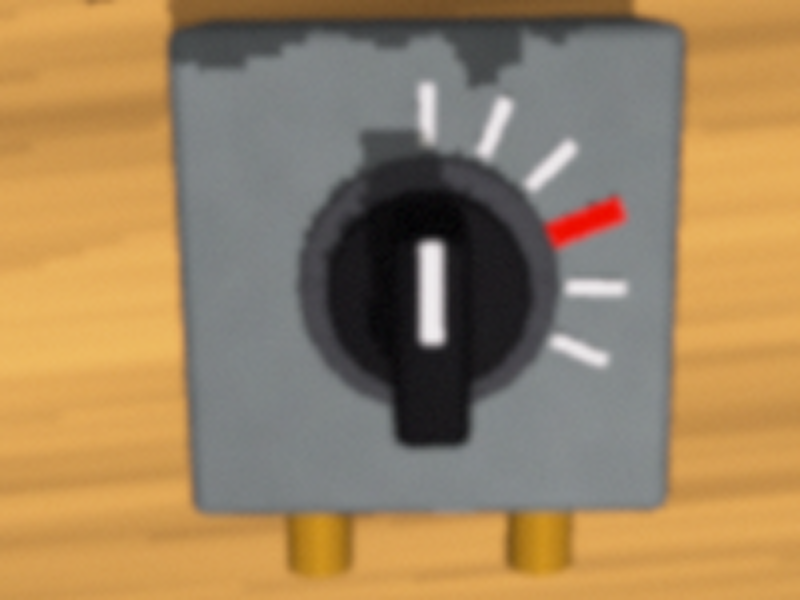

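The crop shows the bar upright in the image (the tool is aligned with it): the bar's top spans (395–468, 238–445), the mark is at (431,292), and the red third tick is at (588,222).

```bash
python3 - <<'E'
from h import *
c=np.load("w5.npy",allow_pickle=True).item()
P=lambda x,y,z:ray(c,215+x/4,139+y/4,z).round(1)
print("bar ends",P(431,238,120),P(431,445,120),"mid",(P(431,238,120)+P(431,445,120))/2)
print("disc",P(300,285,74),P(558,285,74))
q=np.array([P(172,30,60),P(683,30,60),P(665,510,60),P(195,510,60)]);print(q,q.mean(0))
tool([560,-26,81])
E
```

```text
bar ends [541.1 -18.6 120. ] [583.3 -22.7 120. ] mid [562.2  -20.65 120.  ]
disc [557.4 -49.6  74. ] [563.3   9.1  74. ]
[[498.5 -72.7  60. ]
 [510.3  42.9  60. ]
 [626.5  32.6  60. ]
 [614.6 -84.1  60. ]] [562.475 -20.325  60.   ]
tcp [560.1 -26.1 254. ] yaw_y 84.2 tilt [ 0.001 -0.    -1.   ] F [-0.2 -0.4 -0.1] op 85.6 t 13.725
shift cm [3.00e-02 1.00e-02 1.73e+01]
```

>>> carry_out(deltas=[[-1,[-0.16,0.58,3],[0,0,0]],[-1,[0,0,4],[0,0,0]],[-1,[0,0,4],[0,0,0]],[-1,[0,0,4],[0,0,0]],[-1,[0,0,2.1],[0,0,0]]])

```text
time_s: 14.35
ee_pos: [562.0, -20.3, 81.5]
tcp_rot: [0.05, 0.999, -0.0, 0.0]
force: [0.0, 0.3, 0.5]
opening: 85.4
finger_force: 0.0
```

>>> carry_out(deltas=[[-1,[0,0,0],[0,0,0]],[1,[0,0,0],[0,0,0]],[1,[0,0,0],[0,0,0]],[1,[0,0,0],[0,0,0]],[1,[0,0,0],[0,0,0]]])

```text
time_s: 14.98
ee_pos: [561.9, -22.1, 83.3]
tcp_rot: [0.05, 0.999, -0.001, 0.001]
force: [-0.9, 3.5, 1.5]
opening: 15.4
finger_force: 58.4
```

```bash
python3 - <<'E'
from h import *
tool([562.3,-20.5,82]);s=sense();print(s["ft_torque"],s["joint_positions"])
E
```

```text
tcp [561.9 -22.1  83.3] yaw_y 84.3 tilt [ 0.001 -0.002 -1.   ] F [-0.9  3.5  1.5] op 15.4 t 14.975
shift cm [-0.02  0.17  0.13]
[1.02994903 0.21769294 0.13065245] [-0.13099787  0.60780083  0.12271224  2.08201097 -0.15342834  0.45915728
  1.57923602]
```

Gripped flush, at yaw 84.3°. The third click is at 84.3 − 68.8 = 15.5°.

>>> carry_out(deltas=[[1,[0,0,0],[0,0,5]],[1,[0,0,0],[0,0,7]],[1,[0,0,0],[0,0,7]],[1,[0,0,0],[0,0,7]],[1,[0,0,0],[0,0,7]]])

```text
time_s: 15.6
ee_pos: [562.0, -21.8, 83.3]
tcp_rot: [0.333, 0.943, -0.0, 0.001]
force: [-1.1, -2.9, 4.6]
opening: 15.5
finger_force: 59.1
```

>>> carry_out(deltas=[[1,[0,0,0],[0,0,7]],[1,[0,0,0],[0,0,7]],[1,[0,0,0],[0,0,7]],[1,[0,0,0],[0,0,4]],[1,[0,0,0],[0,0,3]]])

```text
time_s: 16.23
ee_pos: [562.2, -21.7, 83.2]
tcp_rot: [0.55, 0.835, -0.0, 0.001]
force: [-1.5, -3.4, 6.8]
opening: 15.4
finger_force: 59.2
```

>>> carry_out(deltas=[[1,[0,0,0],[0,0,0]],[1,[0,0,0],[0,0,0]]])

```text
time_s: 16.48
ee_pos: [562.2, -21.7, 83.3]
tcp_rot: [0.55, 0.835, -0.0, 0.001]
force: [-1.3, -3.1, 5.4]
opening: 15.3
finger_force: 59.4
```

```bash
python3 - <<'E'
from h import *
tool([562.3,-20.5,82]);s=sense();print(s["ft_torque"],s["joint_positions"])
E
```

```text
tcp [562.2 -21.7  83.3] yaw_y 23.3 tilt [ 0.002 -0.002 -1.   ] F [-1.3 -3.1  5.4] op 15.3 t 16.475
shift cm [0.11 0.06 0.13]
[-0.57121644  0.2101395   0.03993275] [-0.32980797  0.64389078  0.40486565  2.09062523 -0.51154675  0.50066763
  0.86406713]
```

>>> carry_out(deltas=[[1,[0,0,0],[0,0,3]],[1,[0,0,0],[0,0,2.5]],[1,[0,0,0],[0,0,2]],[1,[0,0,0],[0,0,0]],[1,[0,0,0],[0,0,0]]])

```text
time_s: 17.1
ee_pos: [562.3, -21.7, 83.3]
tcp_rot: [0.604, 0.797, -0.0, 0.001]
force: [-1.1, -3.5, 5.7]
opening: 15.6
finger_force: 59.4
```

```bash
python3 - <<'E'
from h import *
tool([562.3,-20.5,82]);s=sense();print(s["ft_torque"])
c=wcam();T=capture("top")["img"];S=capture("scene")["img"]
Z=lambda i,x,y,w,h:cv2.resize(i[y:y+h,x:x+w],(400,300),interpolation=cv2.INTER_CUBIC)
cv2.imwrite("pics/w6.png",np.hstack([cv2.resize(c["img"],(400,300)),Z(S,220,170,160,120)]))
E
```

```text
tcp [562.3 -21.7  83.3] yaw_y 15.8 tilt [ 0.002 -0.002 -1.   ] F [-1.1 -3.5  5.7] op 15.6 t 17.1
shift cm [0.12 0.04 0.13]
[-0.58321822  0.23912517  0.12311331]
```

View pics/w6.png

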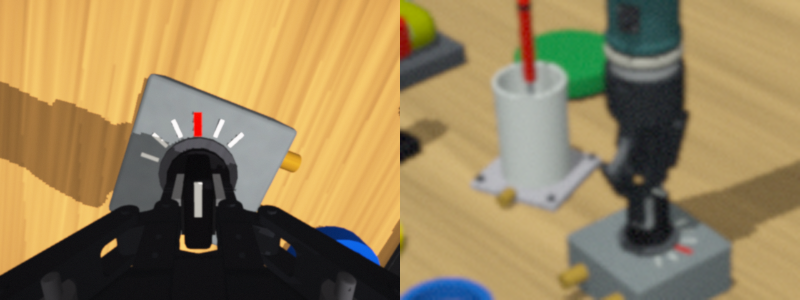

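The wrist view shows the mark (198,200) in line with the red third tick (198,125). The gripper still holds the bar, turned 68.5°, and the brush stands in the cup. Handing in.

```bash
python3 -c "
from h import *
print(sign_off())"
```

```text
the job is handed in; nothing more can be done
None
```

I scrubbed the cup (three times to the bottom, two rises of about 74 mm), left the brush standing in it, and handed in at about 17 s with the gripper still holding the knob at the third click (turned about 68.5°, in line with the red tick).

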